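# Find the gap of a sprung checking fixture with gauge leaves

### The job

Find the gap of the checking fixture: starting with the thinnest gauge leaf (white), then yellow, then red, lower each gently into the gap right down to its floor, hang it back in the rack if it is loose there, and stop at the first that binds between anvil and cheek. Leave that leaf standing home in the gap, let go of it, the other two hanging in the rack. Never press on the fixture with more than 35 N and leave the other things on the plate alone.

Things in the scene. Friction and masses are not known exactly. Their poses are not given: they have to be found in the camera images.
- fixture: checking fixture fixed to the granite plate: aluminium base 150 x 90 x 15 mm, blue spring housing on its -x side (own x -106 to -54 mm, 43 mm high), steel cheek on its +x side, brass anvil between them. Origin on the underside of the base, straight below the cheek's upright gap face; own x crosses the gap, z up.
- gap (a point): gap floor (top of the base, 15 mm above the plate) at the foot of the cheek's gap face; axes as the fixture's. The gap runs from here towards -x, its middle is y = 0: a home leaf of thickness t against the cheek has its foot at x = -t/2, blade's 30 mm along y. Gap width: unknown, 2.6 to 10.4 mm, not reported, the same throughout a run.
- spring (a point): top centre of the blue housing. The brass anvil in front (34 mm wide in y, flat face 17 to 33 mm above the plate, then a lead-in sloping back 25 degrees, up to 49 mm) gives along -x: 1.5 N to start, then 1.2 N per mm, stop at 6 mm. A leaf 0 to 3 mm thicker than the gap pushes it back and is pinched on the cheek (binds); a thinner one is loose.
- cheek: fixed steel cheek of the fixture, 25 mm thick, 56 mm wide, rising to 46 mm above the plate, the top 7 mm of its gap face chamfered 30 degrees. Same origin and axes as the fixture: its gap face is at own x = 0. It does not give; cheek and anvil faces are ground and oiled (friction about 0.25).
- rack: fixed wooden rack, block 39 (own x) x 205 (own y) x 55 mm high on a black foot 90 x 215 x 6 mm; origin at the centre of its underside. Three equal slots from above, 15 mm (x) x 36 mm (y), at own y = -65, 0 and +65 mm, x = 0; a leaf hangs in one with its handle's underside on the rack's top, its foot 10 mm and its handle's top 89 mm above the plate. Any slot may be used.
- leaf5: gauge leaf 5 mm thick: a steel blade 5 (own x) x 30 (own y) x 45 mm (z) under a white block handle 24 (x) x 36 (y) x 34 mm. Origin at the centre of the blade's foot; the handle spans 45 to 79 mm above it, grip it across x at 69 mm. About 0.1 kg. Starts hanging upright in one of the rack's slots (which one varies).
- leaf8: gauge leaf 8 mm thick: a steel blade 8 (own x) x 30 (own y) x 45 mm (z) under a yellow block handle 24 (x) x 36 (y) x 34 mm. Origin at the centre of the blade's foot; the handle spans 45 to 79 mm above it, grip it across x at 69 mm. About 0.1 kg. Starts hanging upright in one of the rack's slots (which one varies).
- leaf11: gauge leaf 11 mm thick: a steel blade 11 (own x) x 30 (own y) x 45 mm (z) under a red block handle 24 (x) x 36 (y) x 34 mm. Origin at the centre of the blade's foot; the handle spans 45 to 79 mm above it, grip it across x at 69 mm. About 0.1 kg. Starts hanging upright in one of the rack's slots (which one varies).
- vblock: loose steel V-block 50 x 60 x 42 mm, origin under its centre; bystander.
- ringgauge: loose dark steel ring gauge, 60 mm across, 20 mm high, origin under its centre; bystander.
- oiler: loose black oil bottle, 40 mm across, 100 mm high, origin under its centre; bystander.
Mind the look-alikes: they are no part of the job. Several things look just like the fixture: the one meant starts farthest to the robot's right. What is shaped like the leaf5 but black is not meant.

How it is judged:
By the outcome, as a careful person would: the job done as asked, in the order asked, and still so for the second after the job is handed in, with the robot touching nothing.
It also fails if it takes over 72 s, if anything falls off the work surface, if the arm or the gripper's body presses on something with over 40 N, if the wrist force passes 120 N, or if a joint passes its speed limit or range.

### The arm

A 6-joint arm with a two-finger parallel gripper is mounted at the origin on the work surface. World frame = base frame: x ahead of the robot, y to its left, z up, the work surface at z = 0. Lengths are in m, angles in rad, forces in N, time in s.
With the tool pointing down it reaches from about 0.35 to 0.875 m from the base axis. Payload 4.2 kg.
Tool frame: the origin (TCP) lies at the very end of the fingers, on their centre line; the grasp point (between the pads) lies 19 mm behind it; y points along the fingers, x is the direction in which the jaws open and shut, and the axes are right-handed (so a half turn about y gives the same grasp; the last joint's range is limited). The gripper opens to 87 mm and grips with 3 to 60 N. Pads are 19 mm wide; open, the fingers measure 117 mm over their backs; the gripper's body (75 mm by 190 mm) begins 51 mm behind the grasp point.
Start: joints at [1.373, 0.385, 0.008, 0, -1.194, -0.259], TCP at [0.276, 0.561, 0.223] pointing down, gripper open.
Joint ranges: [-3.14, 3.14], [-1.21, 2.06], [-1.07, 1.41], [-3.16, 2.05], [-2.99, -0.16], [-3.1, 3.1]. Speed limits (rad/s): [2.79, 2.79, 3.14, 3.14, 3.14, 3.14].

### API

Orientations are given as [roll, pitch, yaw] about the fixed x, y, z axes, in that order (R = Rz(yaw) Ry(pitch) Rx(roll)).
In Python, from plant import * gives the robot as it stands. The module is installed in compiled form; this text tells all that it offers.
- The arm moves only by the shell command python3 -m inch 'ROWS' [FORCE]. ROWS is JSON, one flat list of numbers, 5 for each row, row after row: the opening, from 0 (shut) to 1 (fully open), then the shift along the tool's x, y, z in m, then the turn about the tool's y in degrees. In form: [claw, tx, ty, tz, spin, claw, tx, ty, tz, spin, ...]. A call has 1 to 12 rows; each row is the pose to reach, as a shift and turn from the pose measured when the call began, along the tool's axes at that moment; what a row does not reach only later rows make up. A row lasts 1/12 s, in which the tool goes at most 41.7 mm and 7.16 degrees, less where a joint would pass 70% of its speed; a pose out of reach is approached as far as the arm can. A call with a gripper value outside its range is refused whole. The fingers move at their own pace and stop on an object; FORCE is the grip in N (left out, the last holds). Time passes only in rows, so rows that repeat a pose let the fingers close. It gives the time, the measured TCP pose, the force and the opening at its end, in the units of the state.
- state(): the state, without advancing time (a new reading comes with each control period).
- camera(name): name is "side" or "top" or "wrist"; returns (picture, depth): 384x512x3 uint8, red, green, blue; 384x512 float32, m along the optical axis (not along the pixel's ray), 0 where there is no reading.
- camera_model(name): a dict with "K" (3x3 intrinsics, pixels), "world_from_camera" (4x4, takes a point from camera to world coordinates); the wrist camera has in their place "mount" (4x4, takes a point from camera to tool coordinates, whose origin is the TCP and whose axes are the tool frame's). Camera axes: x right, y up, looking along -z (the intrinsics and any distortion apply to the point x, -y, -z); pixel columns grow to the right and rows downward; lengths in m; the calibration is good to about 2 mm. A picture is of the moment at which its call begins: read the wrist's pose just before it. camera_model takes no time and is no camera call.
- hand_in(): hands the job in, once; it reports no verdict.
The state is a dict: "time_s": time; "joint_positions": joint angles; "qd": joint speeds; "joint_torque": joint torques, N m; "position": TCP position; "ee_rot": TCP orientation; "force": force on the tool from outside, world axes, zero at the start; "torque": the same for the moment, N m; "width": finger opening in m.
Only numpy, scipy, OpenCV 4.12 (cv2) and the standard library are available. Lean on these libraries where they do the work, as an engineer would, in place of code of your own. Each camera call takes 0.05 s, during which the arm holds its last target. There are 200 camera calls.

## Working session

There is one attempt and no reset: what is moved stays moved. The work goes in short steps, Python scripts to look and compute and a shell command to move; the robot and the scene stay as the last step left them, time stands still between calls to the robot, and variables do not carry over. Pictures are saved under pics/ and viewed, about 8 in all and at most 12, crops included, and the job is handed in when it is done.

```bash
mkdir -p pics; cat > h.py <<'E'
from plant import *
import numpy as np, cv2
from scipy.spatial.transform import Rotation as R
def T_tool(s):
    T=np.eye(4);T[:3,:3]=R.from_euler('xyz',s['ee_rot']).as_matrix();T[:3,3]=s['position'];return T
def snap(name,tag):
    s=state();p,d=camera(name);m=camera_model(name)
    W=np.array(m['world_from_camera']) if 'world_from_camera' in m else T_tool(s)@np.array(m['mount'])
    np.savez(f'{tag}.npz',p=p,d=d,K=np.array(m['K']),W=W)
    cv2.imwrite(f'pics/{tag}.png',p[:,:,::-1]);return p,d
def cloud(tag):
    z=np.load(f'{tag}.npz');d=z['d'];K=z['K'];W=z['W']
    v,u=np.mgrid[:d.shape[0],:d.shape[1]]
    X=np.stack([(u-K[0,2])/K[0,0]*d,-(v-K[1,2])/K[1,1]*d,-d],-1)
    P=X@W[:3,:3].T+W[:3,3];P[d==0]=np.nan;return z['p'],P
E
python3 - <<'E'
from h import *
s=state();print(s)
for n in('top','side'):
    snap(n,n+'0');m=camera_model(n);print({k:(np.round(v,3).tolist() if not isinstance(v,str) else v) for k,v in m.items()})
m=camera_model('wrist');print(m)
a=cv2.imread('pics/top0.png');b=cv2.imread('pics/side0.png')
cv2.imwrite('pics/both.png',cv2.resize(np.vstack([a,b]),(512*1,768))[:600] if 0 else a)
E
```

```text
{'time_s': 0.0, 'joint_positions': array([ 1.37261331e+00,  3.85596417e-01,  6.62312207e-03, -4.74328878e-04,
       -1.19401678e+00, -2.58599694e-01]), 'qd': array([-0.00026768, -0.0021534 ,  0.00037699, -0.00070402, -0.00086037,
        0.00016972]), 'joint_torque': array([ 1.61342189e-05, -3.90667391e+01,  1.87401402e+01,  4.21991944e+00,
        1.08325822e-02, -2.07118533e-04]), 'position': array([0.27538843, 0.56038467, 0.22143816]), 'ee_rot': array([-1.57066134, -0.00223354, -2.02775419]), 'force': array([ 0.12220112,  0.41457669, -0.04046824]), 'torque': array([ 0.05549683, -0.013563  ,  0.03235756]), 'width': 0.0868597491127243}
{'K': [[475.377, 0.0, 269.868], [0.0, 475.377, 192.101], [0.0, 0.0, 1.0]], 'world_from_camera': [[0.017, 0.991, -0.131, 0.405], [-1.0, 0.015, -0.011, 0.002], [-0.009, 0.131, 0.991, 1.312], [0.0, 0.0, 0.0, 1.0]]}
{'K': [[465.35, 0.0, 257.956], [0.0, 465.35, 194.112], [0.0, 0.0, 1.0]], 'world_from_camera': [[0.798, 0.444, -0.408, 0.088], [-0.603, 0.588, -0.539, -0.622], [0.001, 0.676, 0.737, 0.909], [0.0, 0.0, 0.0, 1.0]]}
{'K': array([[279.19201936,   0.        , 254.14497392],
       [  0.        , 279.19201936, 191.59261756],
       [  0.        ,   0.        ,   1.        ]]), 'mount': array([[ 9.99999922e-01, -3.57084734e-04, -1.71593551e-04,
         5.99046068e-04],
       [-5.83753021e-05,  2.95589760e-01, -9.55314969e-01,
        -1.61970989e-01],
       [ 3.91849688e-04,  9.55314904e-01,  2.95589716e-01,
         8.19912295e-02],
       [ 0.00000000e+00,  0.00000000e+00,  0.00000000e+00,
         1.00000000e+00]])}
```

View pics/top0.png

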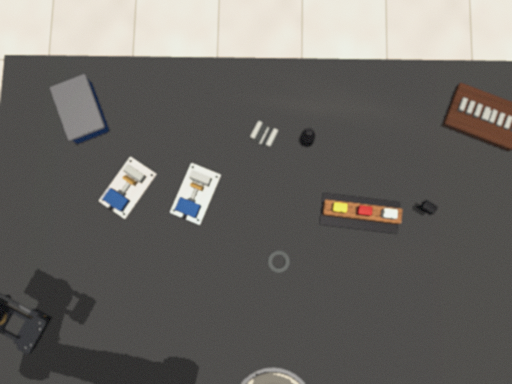

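View pics/side0.png

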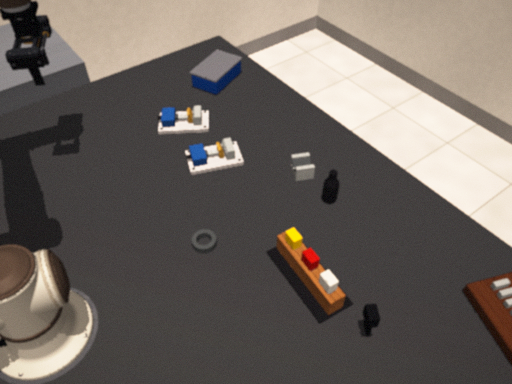

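The top view shows two fixtures, at (128,187) and (195,193). The right-most, (195,193), is the one meant. The rack is at (363,212), with yellow (340,208), red (365,211) and white (390,213). The black look-alike leaf is at (427,207). The grey blocks at (265,133), the tray at (485,115) and the blue box at (78,107) are not part of the job.

```bash
python3 - <<'E'
from h import *
p,P=cloud('top0')
def at(u,v,r=1): return np.nanmedian(P[v-r:v+r+1,u-r:u+r+1].reshape(-1,3),0).round(4)
for n,u,v in[('y',340,208),('r',365,211),('w',390,213),('blue',187,208),('cheek',201,177),('anv',196,187),('base',205,205)]: print(n,at(u,v))
hsv=cv2.cvtColor(p,cv2.COLOR_RGB2HSV)
# rack wood pixels
z=P[...,2]
m=(z>.045)&(z<.065)&(P[...,1]<-.05)&(P[...,1]>-.4)&(P[...,0]<.55)
q=P[m][:,:2].astype(np.float32);print(len(q),cv2.minAreaRect(q))
# right fixture base: bright white
g=np.zeros(z.shape,bool);g[155:230,165:226]=1
m=g&(z>.009); q=P[m][:,:2].astype(np.float32);r=cv2.minAreaRect(q);print(r,cv2.boxPoints(r))
m=g&(hsv[...,0]>100)&(hsv[...,0]<130)&(hsv[...,1]>120)&(z>.03);q=P[m];print('blue',len(q),np.mean(q,0))
E
```

```text
y [ 0.528  -0.1656  0.0881]
r [ 0.5211 -0.2307  0.086 ]
w [ 0.5171 -0.2947  0.0876]
blue [0.5263 0.238  0.0422]
cheek [0.6112 0.2034 0.0434]
anv [0.5829 0.2149 0.0474]
base [0.538  0.1946 0.013 ]
733 ((0.521804928779602, -0.2625769078731537), (0.2730009853839874, 0.055930834263563156), 89.89837646484375)
((0.5690758228302002, 0.22378499805927277), (0.09107357263565063, 0.1508149802684784), 68.8546142578125) [[0.48231894 0.20851646]
 [0.6229792  0.15411212]
 [0.6558327  0.23905353]
 [0.5151724  0.29345787]]
blue 268 [0.52859176 0.23659773 0.0412018 ]
```

```bash
cat >> h.py <<'E'
def to(x,y,z,yawdeg):
    s=state();T=T_tool(s);d=T[:3,:3].T@(np.array([x,y,z])-T[:3,3])
    yaw=np.degrees(np.arctan2(T[1,0],T[0,0]))
    sp=-((yawdeg-yaw+180)%360-180)
    print('t',round(s['time_s'],2),'shift mm',(d*1000).round(1),'spin',round(sp,2),'tilt(y axis)',T[:3,1].round(4),'yaw',yaw.round(2))
E
python3 -c "
from h import *
to(.603,.208,.19,158.9)"
```

```text
t 0.1 shift mm [171.7  32.  449.5] spin 84.92 tilt(y axis) [-8.0e-04 -1.8e-03 -1.0e+00] yaw -116.18
```

```bash
python3 -m inch '[0.7,0.172,0.032,0.45,40,0.7,0.172,0.032,0.45,84.9,0.7,0.172,0.032,0.45,84.9,0.7,0.172,0.032,0.45,84.9,0.7,0.172,0.032,0.45,84.9,0.7,0.172,0.032,0.45,84.9,0.7,0.172,0.032,0.45,84.9,0.7,0.172,0.032,0.45,84.9,0.7,0.172,0.032,0.45,84.9,0.7,0.172,0.032,0.45,84.9,0.7,0.172,0.032,0.45,84.9,0.7,0.172,0.032,0.45,84.9]'
python3 -c "
from h import *
to(.603,.208,.19,158.9)"
```

```text
time_s: 1.1
position: [0.605, 0.2042, 0.1889]
ee_rot: [-1.567, -0.001, 2.765]
force: [-0.1, 0.3, 0.4]
width: 0.0613
t 1.1 shift mm [ 3.3 -1.1 -2.8] spin -0.48 tilt(y axis) [-0.002  -0.0029 -1.    ] yaw 158.42
```

```bash
python3 -m inch '[0.7,0.003,-0.001,-0.003,0,0.7,0.003,-0.001,-0.003,0]'; python3 - <<'E'
from h import *
p,d=snap('wrist','w1');cv2.imwrite('pics/w1b.png',cv2.resize(p[:,:,::-1],(800,600),interpolation=cv2.INTER_CUBIC))
p,P=cloud('w1');print(state()['position'],np.nanmedian(P[...,2]),np.isnan(P[...,2]).mean())
E
```

```text
time_s: 1.27
position: [0.6037, 0.2066, 0.1886]
ee_rot: [-1.566, -0.002, 2.763]
force: [1.2, 0.9, 1.1]
width: 0.0604
[0.60314206 0.20764518 0.18907764] 0.0005996531516646586 0.0037485758463541665
```

View pics/w1b.png

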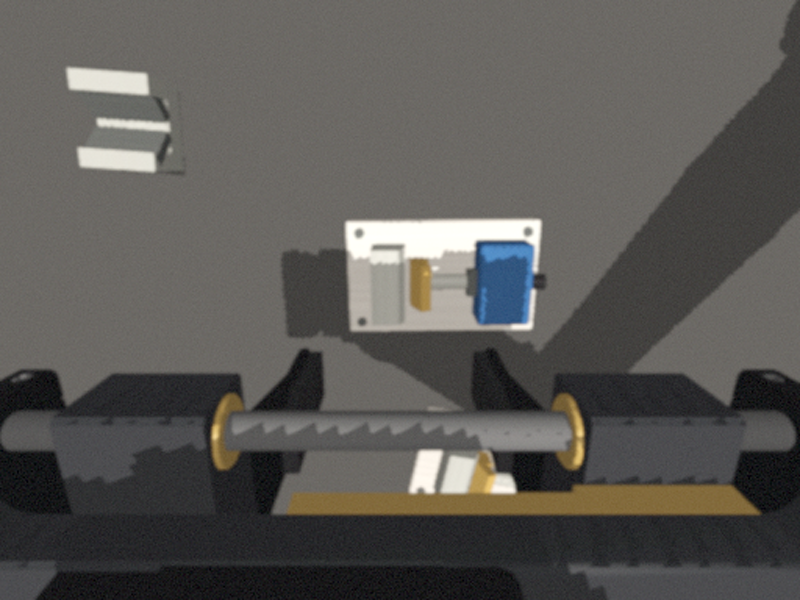

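The fixture with its blue housing at (503,280), anvil at (421,285) and cheek at (387,285) is in full view. A second one shows partly between the fingers at (465,475), and the V-block is at (125,120).

```bash
python3 - <<'E'
from h import *
p,P=cloud('w1')
f=lambda U,V:np.nanmedian(P[int(V*.64)-1:int(V*.64)+2,int(U*.64)-1:int(U*.64)+2].reshape(-1,3),0).round(4)
for n,u,v in [('blue',503,285),('cheek',387,290),('anv',421,285),('base',460,320),('other',450,475),('vb',115,157),('between fingers',400,350)]: print(n,f(u,v))
th=np.radians(-21.1);ex=np.array([np.cos(th),np.sin(th)])
# fixture bounding by depth
z=P[...,2];m=(z>.009)&(z<.06)&(P[...,0]>.45)&(P[...,0]<.7)&(P[...,1]>.12)&(P[...,1]<.32);m[int(360*.64):]=0
r=cv2.minAreaRect(P[m][:,:2].astype(np.float32));print(r)
hsv=cv2.cvtColor(p,cv2.COLOR_RGB2HSV);mm=m&(hsv[...,0]>100)&(hsv[...,0]<130)&(hsv[...,1]>120)&(z>.038)
print('blue',mm.sum(),P[mm].mean(0),cv2.minAreaRect(P[mm][:,:2].astype(np.float32)))
c=p[130:220,210:360,::-1];cv2.imwrite('pics/w1c.png',cv2.resize(c,(800,480),interpolation=cv2.INTER_CUBIC))
E
```

```text
blue [0.5331 0.2356 0.043 ]
cheek [0.6124 0.2068 0.0456]
anv [0.5882 0.2124 0.0478]
base [0.5703 0.2601 0.015 ]
other [0.6234 0.3752 0.0459]
vb [0.7478 0.0544 0.0419]
between fingers [ 6.278e-01  2.740e-01 -3.000e-04]
((0.5708668828010559, 0.22238662838935852), (0.0903874859213829, 0.15122413635253906), 68.88573455810547)
blue 1666 [0.53119051 0.23498592 0.04255339] ((0.5302872061729431, 0.23678138852119446), (0.05945827066898346, 0.03950747102499008), 68.99360656738281)
```

View pics/w1c.png

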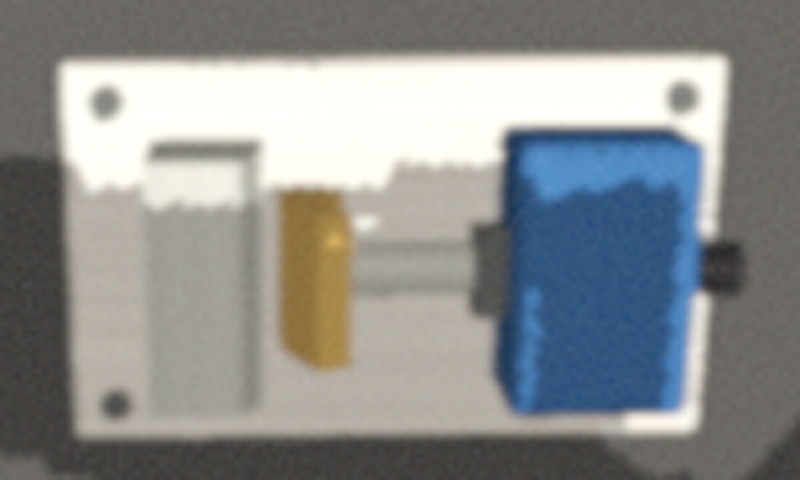

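The close crop confirms the choice: cheek at the left (200,280), open gap at (270,280), anvil at (315,280) and housing at (600,270). This is the farther-right fixture, and it sits under the TCP.

```bash
python3 - <<'E'
from h import *
p,P=cloud('w1')
th=np.radians(-21.1);c=np.array([.6047,.2075])
ex=np.array([np.cos(th),np.sin(th)]);ey=np.array([-ex[1],ex[0]])
q=P[...,:2]-c;X=q@ex*1000;Y=q@ey*1000;Z=P[...,2]*1000
box=cv2.minAreaRect
# base centre in own frame
b=np.array([.57087,.22239])-c;print('base ctr',b@ex*1e3,b@ey*1e3)
m=(Z>44)&(X>0)&(X<40)&(abs(Y)<40);print('cheek top',m.sum(),np.percentile(X[m],[2,50,98]),np.percentile(Y[m],[2,50,98]))
m=(Z>46.8)&(X<0)&(X>-40)&(abs(Y)<40);print('anvil top',m.sum(),np.percentile(X[m],[2,50,98]),np.percentile(Y[m],[2,50,98]))
m=(Z>40.5)&(X<-45)&(X>-130)&(abs(Y)<50);print('housing',m.sum(),np.percentile(X[m],[1,50,99]),np.percentile(Y[m],[1,50,99]))
v0=int(285*.64)
for v in (v0-8,v0,v0+4):
  for u in range(244,284): 
    if v==v0: print(u,X[v,u].round(1),Y[v,u].round(1),Z[v,u].round(1),p[v,u])
E
```

```text
base ctr -36.922170556053885 1.712986114850203
cheek top 19020 [ 0.90512362 24.77800297 39.36549391] [-39.34993291 -26.89299417   6.76712262]
anvil top 18273 [-39.37752849 -24.87271719  -1.07260761] [-38.51647631 -26.56026743   2.24537343]
housing 14876 [-95.97616093 -58.92841841 -45.29439492] [-39.06382696 -26.44202452  26.03784482]
244 10.9 -1.3 46.2 [159 159 149]
245 9.8 -1.4 46.6 [161 159 150]
246 8.6 -1.3 46.3 [161 159 150]
247 7.5 -1.0 45.1 [161 159 148]
248 6.4 -1.2 45.9 [163 161 154]
249 5.3 -1.0 45.1 [159 157 148]
250 4.1 -1.1 45.7 [165 162 155]
251 3.0 -1.3 46.5 [161 160 149]
252 1.9 -1.3 46.5 [162 159 150]
253 0.7 -0.9 45.0 [158 156 148]
254 -0.4 -0.8 44.9 [154 152 143]
255 -1.5 -1.1 45.9 [148 145 139]
256 -2.7 -0.8 44.7 [141 140 132]
257 -3.8 0.0 41.7 [139 136 130]
258 -5.0 0.5 39.8 [155 151 143]
259 -6.2 1.1 37.9 [167 162 154]
260 -7.8 7.3 14.7 [177 170 160]
261 -9.0 7.1 15.5 [169 160 149]
262 -10.3 6.8 16.6 [155 139 115]
263 -11.0 2.5 32.8 [144 120  79]
264 -12.1 1.7 35.7 [143 115  64]
265 -13.1 0.8 39.3 [142 113  61]
266 -14.2 0.6 40.1 [138 110  58]
267 -15.2 -0.4 43.9 [144 118  65]
268 -16.2 -1.0 46.1 [146 117  62]
269 -17.3 -1.0 46.3 [154 124  68]
270 -18.3 -1.9 49.7 [164 132  73]
271 -19.4 -1.7 48.7 [166 134  71]
272 -20.6 -1.6 48.5 [168 138  76]
273 -21.9 -1.0 46.1 [168 137  76]
274 -22.9 -1.2 47.2 [168 139  85]
275 -24.1 -1.1 46.9 [164 144 108]
276 -26.4 2.9 31.9 [156 145 127]
277 -27.6 3.1 31.0 [158 155 143]
278 -28.7 2.9 32.0 [157 155 146]
279 -30.0 3.1 31.3 [154 153 143]
280 -31.0 2.7 32.7 [154 153 144]
281 -32.4 3.3 30.7 [154 155 145]
282 -33.5 3.1 31.6 [156 154 145]
283 -34.7 3.2 31.3 [156 154 145]
```

```bash
python3 - <<'E'
from h import *
p,P=cloud('w1')
th=np.radians(-21.1);c=np.array([.6047,.2075])
ex=np.array([np.cos(th),np.sin(th)]);ey=np.array([-ex[1],ex[0]])
q=P[...,:2]-c;X=q@ex*1000;Y=q@ey*1000;Z=P[...,2]*1000
R_=np.zeros(Z.shape,bool);R_[140:216,215:352]=1
hsv=cv2.cvtColor(p,cv2.COLOR_RGB2HSV)
br=(hsv[...,1]>100)&(hsv[...,0]<30)
for n,m in[('cheek',(Z>42)&(X>-10)&(X<40)),('anvil',(Z>43)&(X<-12)&(X>-32)&br),('housing',(Z>39)&(X<-50)&(hsv[...,0]>100)&(hsv[...,1]>100)),('base',(Z>10)&(Z<20))]:
  m=m&R_;print(n,m.sum(),np.percentile(X[m],[1,50,99]).round(1),np.percentile(Y[m],[1,50,99]).round(1),cv2.minAreaRect(np.stack([X[m],Y[m]],1).astype(np.float32)))
to(.517,-.2947,.19,175.2)
E
```

```text
cheek 943 [-3.7  7.5 18.4] [-26.2   0.1  28.9] ((7.4333086013793945, 1.4590091705322266), (55.91043472290039, 22.47806739807129), 89.57717895507812)
anvil 229 [-23.2 -19.4 -15.1] [-15.4   0.6  17.4] ((-19.052066802978516, 1.195596694946289), (9.94746208190918, 33.360774993896484), 0.11338242888450623)
housing 1675 [-97.2 -78.6 -60.6] [-28.9  -1.   29.6] ((-79.96495056152344, 0.5297737121582031), (39.50742721557617, 59.45828628540039), 0.09356985986232758)
base 4532 [-109.9  -29.3   37.6] [-43.2 -16.4  45.5] ((-36.30198669433594, 1.7085380554199219), (90.38746643066406, 149.98025512695312), 89.9857406616211)
t 1.32 shift mm [-104.7    1.   498.8] spin -16.78 tilt(y axis) [-0.0034 -0.0033 -1.    ] yaw 158.42
```

```bash
python3 -m inch '[0.7,-0.105,0.001,0.499,-16.8,0.7,-0.105,0.001,0.499,-16.8,0.7,-0.105,0.001,0.499,-16.8,0.7,-0.105,0.001,0.499,-16.8,0.7,-0.105,0.001,0.499,-16.8,0.7,-0.105,0.001,0.499,-16.8,0.7,-0.105,0.001,0.499,-16.8,0.7,-0.105,0.001,0.499,-16.8,0.7,-0.105,0.001,0.499,-16.8,0.7,-0.105,0.001,0.499,-16.8,0.7,-0.105,0.001,0.499,-16.8,0.7,-0.105,0.001,0.499,-16.8]'
python3 -m inch '[0.7,0,0,0,0,0.7,0,0,0,0]'
python3 - <<'E'
from h import *
p,d=snap('wrist','w2');cv2.imwrite('pics/w2b.png',cv2.resize(p[:,:,::-1],(800,600),interpolation=cv2.INTER_CUBIC))
s=state();print(s['position'],s['ee_rot'],s['force'])
p,P=cloud('w2');hsv=cv2.cvtColor(p,cv2.COLOR_RGB2HSV).astype(int)
Z=P[...,2];H=hsv[...,0];S=hsv[...,1]
reg=(Z>.08)&(Z<.095);reg[240:]=0
for n,m in[('white',S<60),('red',(S>120)&((H<8)|(H>172))),('yellow',(S>120)&(H>20)&(H<35))]:
  m=m&reg
  n_,lab,st,_=cv2.connectedComponentsWithStats(m.astype(np.uint8));k=1+st[1:,4].argmax();m=lab==k
  print(n,m.sum(),st[k],cv2.minAreaRect(P[m][:,:2].astype(np.float32)))
E
```

```text
time_s: 2.32
position: [0.5187, -0.2849, 0.1906]
ee_rot: [-1.567, -0.002, 3.062]
force: [0.9, -1.0, -0.6]
width: 0.0614
time_s: 2.48
position: [0.5181, -0.2856, 0.1905]
ee_rot: [-1.567, -0.002, 3.061]
force: [-0.3, 0.7, -0.6]
width: 0.0611
[ 0.51856164 -0.28444177  0.19058598] [-1.56757587e+00 -2.34419407e-03  3.06246331e+00] [ 0.62403384 -0.52470347  0.86260686]
white 860 [241 162  25  37 860] ((0.5183989405632019, -0.29689663648605347), (0.03603094071149826, 0.023612214252352715), 83.8367691040039)
red 368 [241 222  22  18 368] ((0.5242657661437988, -0.2427329570055008), (0.01639612764120102, 0.022033536806702614), 85.33185577392578)Traceback (most recent call last):
  File "<stdin>", line 9, in <module>
ValueError: attempt to get argmax of an empty sequence
```

View pics/w2b.png

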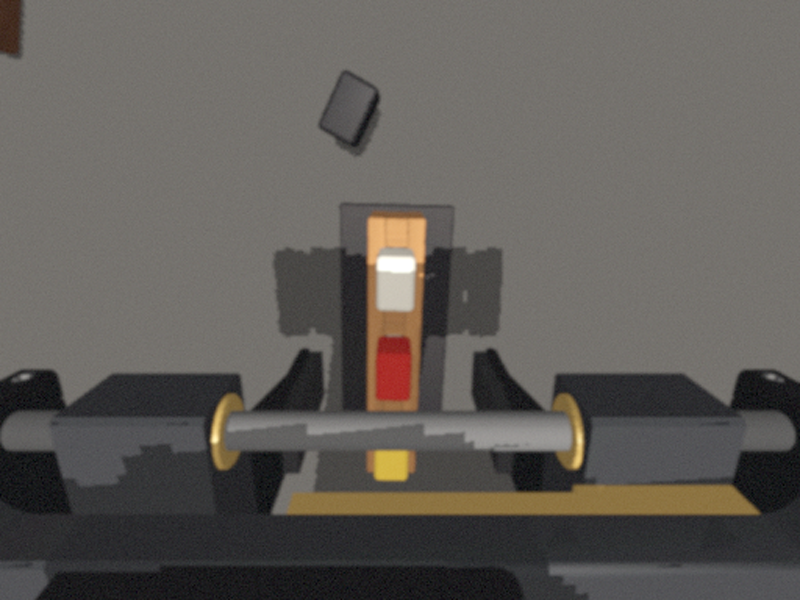

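White handle is centred at about (396,283), red at (394,368) and yellow at (392,465); the black look-alike lies at (350,107). I'm going down on white.

```bash
python3 -c "
from h import *
to(.5184,-.2969,.06,174.7)"
```

```text
t 2.53 shift mm [ -1.1 130.6  12. ] spin 0.77 tilt(y axis) [-0.0026 -0.003  -1.    ] yaw 175.47
```

```bash
python3 -m inch '[0.7,-0.001,0.03,0.012,0.8,0.7,-0.001,0.06,0.012,0.8,0.7,-0.001,0.095,0.012,0.8,0.7,-0.001,0.12,0.012,0.8,0.7,-0.001,0.13,0.012,0.8,0.7,-0.001,0.13,0.012,0.8,0.2,-0.001,0.13,0.012,0.8,0.1,-0.001,0.13,0.012,0.8,0.1,-0.001,0.13,0.012,0.8,0.1,-0.001,0.13,0.012,0.8,0.1,-0.001,0.13,0.012,0.8,0.1,-0.001,0.13,0.012,0.8]' 25; python3 -c "
from h import *
to(.5184,-.2969,.06,174.7);print(state()['force'],state()['width'],state()['torque'])"
```

```text
time_s: 3.53
position: [0.5185, -0.297, 0.0614]
ee_rot: [-1.567, -0.001, 3.048]
force: [0.2, 0.3, -0.1]
width: 0.0289
t 3.53 shift mm [ 0.1  1.4 -0.1] spin -0.04 tilt(y axis) [-0.0013 -0.0034 -1.    ] yaw 174.66
[ 0.16965502  0.34980399 -0.06663456] 0.02885613159765011 [ 0.06128184 -0.02430042 -0.00307042]
```

```bash
python3 -m inch '[0.1,0,0.001,0,0,0.1,0,0.001,0,0,0.1,0,0.001,0,0,0.1,0,0.001,0,0,0.1,0,-0.01,0,0,0.1,0,-0.04,0,0,0.1,0,-0.08,0,0,0.1,0,-0.12,0,0,0.1,0,-0.12,0,0,0.1,0,-0.12,0,0]' 25; python3 -c "
from h import *
to(.5990,.2112,.18,158.9);print(state()['force'],state()['width'],state()['torque'])"
```

```text
time_s: 4.37
position: [0.5202, -0.297, 0.1847]
ee_rot: [-1.566, 0.006, 3.048]
force: [-0.3, 0.6, -1.2]
width: 0.0238
t 4.37 shift mm [ -31.1    2.5 -513.4] spin 15.75 tilt(y axis) [ 0.0054 -0.005  -1.    ] yaw 174.65
[-0.31668351  0.57845958 -1.2314172 ] 0.023844677322796153 [ 0.11546045  0.02496633 -0.06966985]
```

```bash
python3 -m inch '[0.1,-0.031,0.002,-0.513,15.8,0.1,-0.031,0.002,-0.513,15.8,0.1,-0.031,0.002,-0.513,15.8,0.1,-0.031,0.002,-0.513,15.8,0.1,-0.031,0.002,-0.513,15.8,0.1,-0.031,0.002,-0.513,15.8,0.1,-0.031,0.002,-0.513,15.8,0.1,-0.031,0.002,-0.513,15.8,0.1,-0.031,0.002,-0.513,15.8,0.1,-0.031,0.002,-0.513,15.8,0.1,-0.031,0.002,-0.513,15.8,0.1,-0.031,0.002,-0.513,15.8]';python3 -m inch '[0.1,-0.001,0.003,-0.015,0,0.1,-0.001,0.003,-0.015,0]'; python3 -c "
from h import *
to(.5990,.2112,.103,158.9);print(state()['force'],state()['width'],state()['torque'])"
```

```text
time_s: 5.37
position: [0.5945, 0.1923, 0.1786]
ee_rot: [-1.565, 0.004, 2.772]
force: [1.6, -0.9, -0.4]
width: 0.024
time_s: 5.53
position: [0.6003, 0.2093, 0.172]
ee_rot: [-1.563, 0.001, 2.776]
force: [0.3, -1.3, -2.8]
width: 0.0238
t 5.53 shift mm [ 1.9 69.  -1.9] spin 0.17 tilt(y axis) [-0.002  -0.0079 -1.    ] yaw 159.07
[ 0.30941713 -1.30122944 -2.77229725] 0.02384168959567809 [ 0.03344988 -0.07060663  0.01469521]
```

```bash
python3 -m inch '[0.1,0.0044,0.03,-0.002,0.2,0.1,0.0044,0.055,-0.002,0.2,0.1,0.0044,0.066,-0.002,0.2,0.1,0.0044,0.069,-0.002,0.2,0.1,0.0044,0.069,-0.002,0.2,0.1,0.0044,0.069,-0.002,0.2]'; python3 -c "
from h import *
to(.5967,.2121,.085,158.9);print(state()['force'],state()['width'],state()['torque'])"
```

```text
time_s: 6.03
position: [0.5977, 0.2118, 0.1041]
ee_rot: [-1.564, 0.002, 2.772]
force: [-0.6, -0.0, -0.9]
width: 0.0239
t 6.03 shift mm [ 1.1 19.1 -0.1] spin -0.05 tilt(y axis) [-2.0e-04 -7.5e-03 -1.0e+00] yaw 158.85
[-0.61163046 -0.03910855 -0.86532195] 0.0239083059136177 [ 0.06224634 -0.09005282 -0.00061367]
```

Let me look before entering.

```bash
python3 -m inch '[0.1,0.001,0.005,0,0,0.1,0.001,0.01,0,0,0.1,0.001,0.01,0,0]';python3 - <<'E'
from h import *
a,_=snap('wrist','w3');b,_=snap('side','s3')
A=cv2.resize(a[130:330,190:330,::-1],(420,600),interpolation=cv2.INTER_CUBIC)
B=cv2.resize(b[100:190,170:250,::-1],(380,428),interpolation=cv2.INTER_CUBIC)
C=np.zeros((600,800,3),np.uint8);C[:,:420]=A;C[:428,420:]=B;cv2.imwrite('pics/c3.png',C)
s=state();print(s['position'],s['force'])
E
```

```text
time_s: 6.28
position: [0.5964, 0.2118, 0.0939]
ee_rot: [-1.564, 0.002, 2.772]
force: [0.2, -1.1, -1.2]
width: 0.0237
[0.59673139 0.21200751 0.09431499] [ 0.24260131 -0.33526348 -0.42979341]
```

View pics/c3.png

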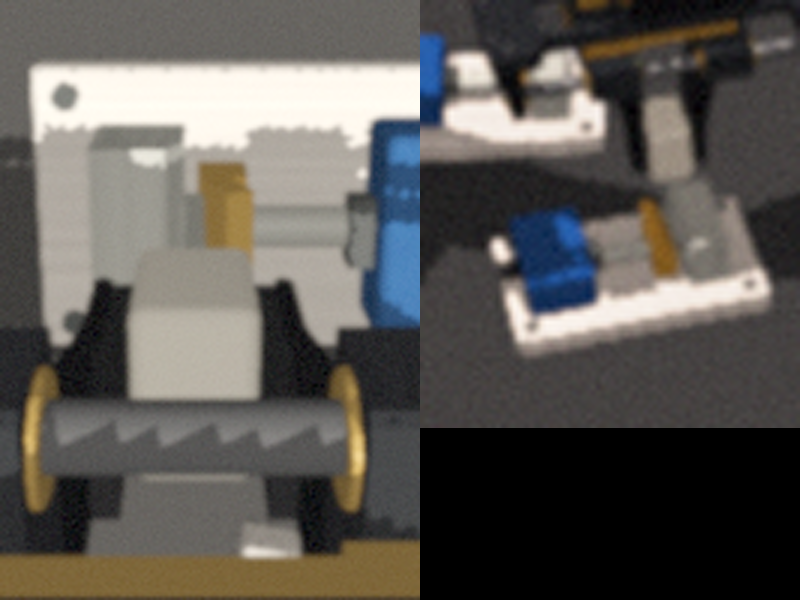

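The white leaf's blade (195,220 in the left panel) is entering between cheek (140,190) and anvil (225,210). I'll go on gently.

```bash
python3 -m inch '[0.1,0,0.002,0,0,0.1,0,0.004,0,0,0.1,0,0.006,0,0,0.1,0,0.008,0,0,0.1,0,0.008,0,0]'; python3 -m inch '[0.1,0,0.002,0,0,0.1,0,0.004,0,0,0.1,0,0.006,0,0,0.1,0,0.006,0,0]'; python3 -c "
from h import *
to(.5967,.2121,.0655,158.9);print(state()['force'],state()['width'],state()['torque'])"
```

```text
time_s: 6.8
position: [0.5968, 0.212, 0.0859]
ee_rot: [-1.564, 0.003, 2.773]
force: [0.9, -0.8, -1.5]
width: 0.0239
time_s: 7.13
position: [0.5968, 0.212, 0.0795]
ee_rot: [-1.564, 0.003, 2.773]
force: [-0.1, 0.2, -1.3]
width: 0.0238
t 7.13 shift mm [ 0.2 14.  -0.2] spin -0.03 tilt(y axis) [-0.     -0.0076 -1.    ] yaw 158.87
[-0.12461865  0.19314399 -1.34550398] 0.02382114926608953 [ 0.19790226 -0.16768393  0.01801956]
```

Foot ~29 mm, already below the anvil's lead-in, with no contact force. Continuing.

```bash
python3 -m inch '[0.1,0,0.002,0,0,0.1,0,0.004,0,0,0.1,0,0.006,0,0,0.1,0,0.008,0,0,0.1,0,0.008,0,0]'; python3 -m inch '[0.1,0,0.002,0,0,0.1,0,0.004,0,0,0.1,0,0.004,0,0]'; python3 -c "
from h import *
to(.5967,.2121,.0655,158.9);print(state()['force'],state()['width'],state()['torque'])"
```

```text
time_s: 7.55
position: [0.5968, 0.2118, 0.0709]
ee_rot: [-1.563, 0.002, 2.773]
force: [-0.2, 0.7, -1.9]
width: 0.0235
time_s: 7.8
position: [0.5967, 0.2117, 0.0664]
ee_rot: [-1.563, 0.002, 2.772]
force: [0.8, 0.6, -2.1]
width: 0.0238
t 7.8 shift mm [ 0.2  0.9 -0.3] spin -0.05 tilt(y axis) [-5.0e-04 -7.8e-03 -1.0e+00] yaw 158.85
[ 0.83150163  0.64475834 -2.08390553] 0.02380902769873821 [ 0.2344081  -0.28270708  0.08695052]
```

```bash
for i in 1 2; do python3 -m inch '[0.1,0,0.001,0,0,0.1,0,0.001,0,0]'; python3 -c "
from h import *
s=state();print(s['force'],s['torque'],s['position'])"; done
```

```text
time_s: 7.97
position: [0.5968, 0.2117, 0.066]
ee_rot: [-1.563, 0.003, 2.773]
force: [-1.9, -0.4, 4.2]
width: 0.0237
[-1.9396618  -0.42840573  4.18143018] [0.06947462 0.44353531 0.03003443] [0.59679958 0.21174721 0.06600432]
time_s: 8.13
position: [0.5968, 0.2118, 0.066]
ee_rot: [-1.563, 0.003, 2.773]
force: [-2.3, -0.8, 4.6]
width: 0.0239
[-2.30595174 -0.75649763  4.63969188] [0.11799808 0.6993827  0.11027111] [0.59684465 0.21178237 0.06600776]
```

```bash
cat > f.py <<'E'
from h import *
s=state();th=np.radians(-21.1);ex=np.array([np.cos(th),np.sin(th)])
print('x own mm',((s['position'][:2]-[.5990,.2112])@ex*1e3).round(2),'z',s['position'][2].round(4),'Fx',(s['force'][:2]@ex).round(2),'Fz',s['force'][2].round(2),'T',s['torque'].round(2),'rot',s['ee_rot'].round(4))
E
python3 -m inch '[0.1,0,-0.001,0,0,0.1,0,-0.001,0,0]' >/dev/null; python3 f.py
python3 -m inch '[0.1,0.001,0,0,0,0.1,0.001,0,0,0]' >/dev/null; python3 f.py
python3 -m inch '[0.1,0.001,0,0,0,0.1,0.001,0,0,0]' >/dev/null; python3 f.py
python3 -m inch '[0.1,-0.001,0,0,0,0.1,-0.002,0,0,0]' >/dev/null; python3 f.py
python3 -m inch '[0.1,-0.001,0,0,0,0.1,-0.001,0,0,0]' >/dev/null; python3 f.py
```

```text
x own mm -2.28 z 0.0669 Fx -1.25 Fz 1.26 T [0.15 0.14 0.05] rot [-1.5633  0.0028  2.773 ]
x own mm -2.51 z 0.067 Fx 3.27 Fz -0.9 T [-0.51 -0.98  0.02] rot [-1.5637  0.0043  2.7732]
x own mm -2.95 z 0.067 Fx 4.11 Fz -1.01 T [-0.59 -1.04  0.05] rot [-1.5639  0.0052  2.7732]
x own mm -2.16 z 0.0667 Fx -4.13 Fz 2.29 T [0.9  1.23 0.06] rot [-1.5631e+00  2.7000e-03  2.7727e+00]
x own mm -2.1 z 0.0665 Fx -3.59 Fz 1.97 T [0.69 1.04 0.11] rot [-1.5625e+00  1.0000e-03  2.7726e+00]
```

```bash

for i in 1 2 3 4; do python3 -m inch '[0.1,0.0006,0,0,0,0.1,0.001,0,0,0]' >/dev/null; python3 f.py; done
for i in 1 2; do python3 -m inch '[0.1,0.001,0,0,0,0.1,0.0015,0,0,0,0.1,0.0015,0,0,0]' >/dev/null; python3 f.py;done
python3 -m inch '[0.1,0,0,0,0]' >/dev/null; python3 f.py
```

```text
x own mm -2.44 z 0.0666 Fx 2.75 Fz -1.01 T [-0.4  -0.83  0.02] rot [-1.5629e+00  2.5000e-03  2.7731e+00]
x own mm -2.69 z 0.0665 Fx 3.39 Fz -1.11 T [-0.52 -1.05  0.05] rot [-1.5632  0.0037  2.773 ]
x own mm -3.11 z 0.0666 Fx 3.81 Fz -1.15 T [-0.58 -1.14  0.08] rot [-1.5636  0.0046  2.773 ]
x own mm -3.71 z 0.0666 Fx 4.25 Fz -1.53 T [-0.68 -1.33  0.04] rot [-1.5638  0.0053  2.7729]
x own mm -4.75 z 0.0667 Fx 5.63 Fz -3.27 T [-0.94 -1.69  0.05] rot [-1.5643  0.0063  2.7731]
x own mm -5.52 z 0.0668 Fx 5.56 Fz -2.28 T [-1.04 -1.9   0.02] rot [-1.5648  0.0078  2.7734]
x own mm -4.9 z 0.0669 Fx 5.52 Fz -2.72 T [-0.94 -1.62  0.07] rot [-1.5652  0.009   2.7736]
```

```bash
python3 -m inch '[0.1,-0.001,0,0,0,0.1,-0.002,0,0,0,0.1,-0.0027,0,0,0,0.1,-0.0027,0,0,0]' >/dev/null; python3 f.py
for i in 1 2 3 4 5; do python3 -m inch '[0.1,0,-0.001,0,0,0.1,0,-0.002,0,0]' >/dev/null; python3 f.py; done; echo down
for i in 1 2 3 4 5; do python3 -m inch '[0.1,0,0.001,0,0,0.1,0,0.002,0,0]' >/dev/null; python3 f.py; done; python3 -c "
from h import *;to(.5967,.2121,.066,158.9)"
```

```text
x own mm -2.63 z 0.0669 Fx 2.82 Fz -0.93 T [-0.26 -0.54  0.02] rot [-1.5651  0.0082  2.7734]
x own mm -2.75 z 0.0689 Fx 2.98 Fz -1.04 T [-0.3  -1.06 -0.08] rot [-1.5654  0.0082  2.7735]
x own mm -2.76 z 0.071 Fx 2.75 Fz -1.38 T [-0.32 -1.06  0.05] rot [-1.5656  0.0084  2.7736]
x own mm -2.77 z 0.0731 Fx 3.15 Fz -1.48 T [-0.32 -1.1  -0.03] rot [-1.5658  0.0085  2.7737]
x own mm -2.75 z 0.0753 Fx 2.81 Fz -1.73 T [-0.27 -1.02  0.02] rot [-1.566   0.0086  2.7737]
x own mm -2.76 z 0.0774 Fx 2.69 Fz -1.02 T [-0.24 -1.07  0.05] rot [-1.566   0.0086  2.7736]
down
x own mm -2.72 z 0.0759 Fx 2.8 Fz 0.35 T [-0.13 -0.75  0.01] rot [-1.5665  0.009   2.7738]
x own mm -2.72 z 0.074 Fx 1.96 Fz 0.71 T [-0.15 -0.71  0.04] rot [-1.5668  0.0091  2.7739]
x own mm -2.71 z 0.072 Fx 1.32 Fz -0.05 T [-0.15 -0.71 -0.02] rot [-1.5669  0.0092  2.774 ]
x own mm -2.66 z 0.0699 Fx 1.19 Fz -0.12 T [-0.12 -0.76  0.01] rot [-1.567   0.0092  2.7739]
x own mm -2.67 z 0.0678 Fx 2.07 Fz 0.47 T [-0.09 -0.67  0.06] rot [-1.5669  0.0092  2.7739]
t 12.22 shift mm [-0.2  1.8  0.9] spin 0.03 tilt(y axis) [ 0.0071 -0.0069 -1.    ] yaw 158.93
```

```bash
for i in 1 2 3 4 5 6 7 8; do python3 -m inch '[0.1,-0.0003,0,0,0,0.1,-0.0003,0,0,0]' >/dev/null; python3 f.py; done
```

```text
x own mm -2.64 z 0.0675 Fx 1.43 Fz -0.83 T [ 0.04 -0.54  0.03] rot [-1.5666  0.0085  2.7738]
x own mm -2.57 z 0.0673 Fx 1.18 Fz 0.62 T [ 0.14 -0.33  0.03] rot [-1.5664  0.0081  2.7738]
x own mm -2.51 z 0.0673 Fx 0.33 Fz -0.49 T [ 0.24 -0.18  0.05] rot [-1.5663  0.0076  2.7737]
x own mm -2.48 z 0.0673 Fx 0.15 Fz 1.52 T [0.37 0.02 0.08] rot [-1.5662  0.0071  2.7737]
x own mm -2.45 z 0.0673 Fx -0.92 Fz 0.21 T [0.45 0.15 0.01] rot [-1.5661  0.0067  2.7738]
x own mm -2.41 z 0.0673 Fx -1.25 Fz 1.24 T [0.48 0.27 0.07] rot [-1.5659  0.0062  2.7737]
x own mm -2.37 z 0.0672 Fx -2.21 Fz 0.96 T [0.57 0.38 0.07] rot [-1.5657  0.0057  2.7736]
x own mm -2.3 z 0.0671 Fx -2.92 Fz 1.24 T [0.68 0.53 0.06] rot [-1.5655  0.0053  2.7736]
```

No dead zone: reactions go straight from cheek to anvil, about 2.8 N as the leaf leaves the cheek and then about 1.1 N/mm. So white binds. Now I'll seat it on the floor.

```bash
python3 -m inch '[0.1,0.001,0,0,0,0.1,0.001,0,0,0]' >/dev/null; python3 f.py
for i in 1 2 3; do python3 -m inch '[0.1,0,0.0008,0,0,0.1,0,0.0012,0,0]' >/dev/null; python3 f.py; done
```

```text
x own mm -2.55 z 0.0671 Fx 2.08 Fz -0.7 T [ 0.06 -0.68  0.02] rot [-1.5658  0.0067  2.7738]
x own mm -2.45 z 0.066 Fx -0.89 Fz 2.46 T [0.15 0.2  0.08] rot [-1.5654  0.0066  2.7737]
x own mm -2.43 z 0.066 Fx -3.26 Fz 7.71 T [ 0.16  0.83 -0.03] rot [-1.5653  0.0069  2.7741]
x own mm -2.4 z 0.066 Fx -3.13 Fz 8.4 T [0.23 0.99 0.02] rot [-1.5653  0.0073  2.7744]
```

```bash
python3 -m inch '[0.3,0,0,0,0,0.4,0,0,0,0,0.6,0,0,0,0,0.6,0,0,0,0,0.6,0,0,0,0,0.6,0,0,0,0]'; python3 f.py; python3 -m inch '[0.6,0,-0.02,0,0,0.6,0,-0.06,0,0,0.6,0,-0.1,0,0,0.6,0,-0.14,0,0,0.6,0,-0.14,0,0,0.6,0,-0.14,0,0,0.6,0,-0.14,0,0]'; python3 - <<'E'
from h import *
a,_=snap('wrist','w4')
cv2.imwrite('pics/w4c.png',cv2.resize(a[110:230,200:340,::-1],(700,600),interpolation=cv2.INTER_CUBIC))
p,P=cloud('w4');th=np.radians(-21.1);ex=np.array([np.cos(th),np.sin(th)]);ey=np.array([-ex[1],ex[0]])
q=P[...,:2]-np.array([.5990,.2112]);X=q@ex*1e3;Y=q@ey*1e3;Z=P[...,2]*1e3
m=(Z>84)&(Z<105)&(abs(X)<25)&(abs(Y)<30);m[235:]=0
n,lab,st,_=cv2.connectedComponentsWithStats(m.astype(np.uint8));m=lab==1+st[1:,4].argmax()
print(m.sum(),'Z',np.percentile(Z[m],[5,50,95]),cv2.minAreaRect(np.stack([X[m],Y[m]],1).astype(np.float32)))
A=np.c_[X[m],Y[m],np.ones(m.sum())];print('plane',np.linalg.lstsq(A,Z[m],rcond=None)[0])
E
```

```text
time_s: 14.72
position: [0.5968, 0.2124, 0.0656]
ee_rot: [-1.565, 0.007, 2.774]
force: [-1.0, -0.2, 0.8]
width: 0.0493
x own mm -2.47 z 0.0656 Fx -0.86 Fz 0.84 T [ 0.08 -0.03 -0.03] rot [-1.5648  0.0069  2.7744]
time_s: 15.3
position: [0.5957, 0.2134, 0.2052]
ee_rot: [-1.565, 0.006, 2.774]
force: [-0.7, 0.4, -1.0]
width: 0.0519
809 Z [90.18935143 93.50991383 94.68013663] ((-2.1519775390625, 0.29839515686035156), (23.895627975463867, 35.18842697143555), 0.6789422631263733)
plane [9.64390496e-03 4.79769071e-02 9.32002812e+01]
```

View pics/w4c.png

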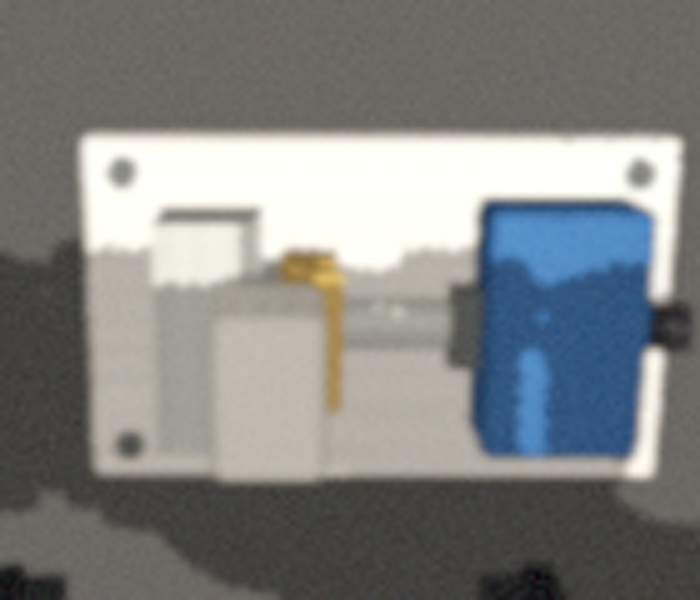

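The white leaf stands upright in the gap (handle 270,400 in the crop, top at about 94 mm) between the cheek and the anvil (335,340). As a cross-check, I'll see whether the anvil moved back between the saved images.

```bash
python3 - <<'E'
from h import *
th=np.radians(-21.1);ex=np.array([np.cos(th),np.sin(th)]);ey=np.array([-ex[1],ex[0]])
for t in('w1','w4'):
    p,P=cloud(t);hsv=cv2.cvtColor(p,cv2.COLOR_RGB2HSV)
    q=P[...,:2]-np.array([.5990,.2112]);X=q@ex*1e3;Y=q@ey*1e3;Z=P[...,2]*1e3
    br=(hsv[...,1]>100)&(hsv[...,0]<30)&(Z>43)&(Z<52)&(X<-5)&(X>-30)&(Y<-3)&(Y>-14);br[230:]=0
    hb=(hsv[...,1]>100)&(hsv[...,0]>100)&(hsv[...,0]<130)&(Z>39)&(Z<46)&(abs(Y)<12)&(X<-40)&(X>-120)
    ch=(Z>43)&(Z<48)&(X>2)&(X<40)&(Y<-3)&(Y>-20);ch[230:]=0
    print(t,br.sum(),'anvil',np.percentile(X[br],[2,50,98]).round(2),'housing',np.percentile(X[hb],[2,50,98]).round(2),'cheek',np.percentile(X[ch],[50,98]).round(2))
E
```

```text
w1 79 anvil [-16.73 -12.75  -8.48] housing [-90.93 -72.39 -54.27] cheek [14.08 25.09]
w4 23 anvil [-17.72 -16.45 -14.52] housing [-90.94 -72.16 -54.21] cheek [16.53 24.75]
```

```bash
python3 -c "
from plant import *
print(hand_in(), state()['time_s'])"
```

```text
the job is handed in; nothing more can be done
the job is handed in; nothing more can be done
```

The white 5 mm leaf is the first that binds, so I left it standing home in the gap of the right-hand fixture and let go of it. Yellow and red were never touched and still hang in the rack. I handed the job in at about 15.4 s.

- **Bind test:** moving the leaf between anvil and cheek showed no dead zone. The anvil pushed back with about 2.8 N as the leaf left the cheek, then rose about 1.1 N per mm. Friction was about 0.9 N each way.
- **Anvil position:** comparing the wrist images before and after, the anvil's rear edge moved back about 1.0 mm while the housing stayed put. That puts the gap at roughly 4 mm; the first image gave about 4.4 mm.
- **Seating:** the leaf met the floor with the TCP at 66 mm, and the highest force read on the fixture was about 8.4 N. After release the handle top measured 93.5 mm against an expected 94 mm, and its centre lay at x = -2.2 mm against -2.5 mm. Both are within calibration error.
- **One disagreement:** the first insertion showed no clear friction, so I repeated it as an up-and-down test, and that did show it.

I took no picture of the rack or the loose items at the end.

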